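# Turn the inspection turntable to the marked terminal block

## Robot

A 6-joint arm with a two-finger parallel gripper is mounted at the origin on the work surface. World frame = base frame: x ahead of the robot, y to its left, z up, the work surface at z = 0. Lengths are in mm, angles in degrees, forces in N, time in s.
With the tool pointing down it reaches from about 275 to 725 mm from the base axis. Payload 5.6 kg.
Tool frame: the origin (TCP) lies between the finger pads; the fingertips stand nose_length ahead of it and the grasp point (between the pads) is the TCP (nose_length is the distance from the TCP to the fingertips, in mm); y points along the fingers, z is the direction in which the jaws open and shut, and the axes are right-handed (so a half turn about y gives the same grasp; the last joint's range is limited). The gripper opens to 85 mm and grips with 20 to 120 N. Pads are 22 mm wide; open, the fingers measure 114 mm over their backs; the gripper's body (76 mm by 85 mm) begins 54 mm behind the grasp point. The pads swing forward as they close: fully open they stand 13 mm farther back than shut.
Start: joints at [16.306, 14.616, 6.199, 0, -81.583, -16.306], TCP at [549.994, 0.025, 250.283] pointing down, gripper open.
Joint ranges: [-168.99, 168.99], [-69.2, 112.95], [-62.41, 85.93], [-164.36, 98.24], [-168.68, -3.75], [-174.98, 174.98]. Speed limits (degrees/s): [147.25, 147.25, 180, 180, 180, 180].

## Interface

Orientations are given as a 3x3 rotation matrix whose columns are the frame's x, y, z axes.
In Python, from rig import * gives the robot as it stands.
- The arm moves only by the shell command python3 -m handwheel 'ROWS' [FORCE]. ROWS is JSON, a list of rows, each an object with "dp": the shift along the tool's x, y, z in mm, a list of three; "turn": the turn, a rotation vector about the tool's x, y, z in rad, a list of three; "grip": the closure, from 0 (fully open) to 1 (shut). A call has 1 to 12 rows; each row shifts and turns the commanded pose from where the row before left it, along the tool's axes as they then stand; what a row does not reach is not made up. A row lasts 1/12 s, in which the tool goes at most 41.7 mm and 7.16 degrees, less where a joint would pass 70% of its speed; a pose out of reach is approached as far as the arm can. A call with a gripper value outside its range is refused whole. The fingers move at their own pace and stop on an object; FORCE is the grip in N (left out, the last holds). Time passes only in rows, so rows that do not move let the fingers close. It gives the time, the measured TCP pose, the force and the opening at its end, in the units of the state.
- state(): the state, without advancing time (a new reading comes with each control period).
- grab_frame(name): name is "scene" or "side" or "wrist"; returns the picture (400x640x3 uint8, red, green, blue); there is no depth.
- camera_info(name): a dict with "mtx" (3x3 intrinsics, pixels), "view" (4x4, takes a point from world to camera coordinates); the wrist camera has in their place "T_tool_cam" (4x4, takes a point from camera to tool coordinates, whose origin is the TCP and whose axes are the tool frame's). Camera axes: x right, y up, looking along -z (the intrinsics and any distortion apply to the point x, -y, -z); pixel columns grow to the right and rows downward; lengths in mm; the calibration is good to about 2 mm. The wrist camera is an equidistant fisheye: a pixel r from the principal point sees the ray r / f radians off the axis. A picture is of the moment at which its call begins: read the wrist's pose just before it. camera_info takes no time and is no camera call.
- close_job(): hands the job in, once; it reports no verdict.
The state is a dict: "time": time; "qpos": joint angles; "qvel": joint speeds; "joint_efforts": joint torques, N m; "position": TCP position; "ee_rot": TCP orientation; "ft_force": force on the tool from outside, world axes, zero at the start; "moment": the same for the moment, N m; "width": finger opening in mm.
Only numpy, scipy, OpenCV 4.12 (cv2) and the standard library are available. Lean on these libraries where they do the work, as an engineer would, in place of code of your own. Each camera call takes 0.05 s, during which the arm holds its last target.

## Task

With the fingertips, push the rim of the turntable round until the red-capped terminal block stands squarely in front of the inspection camera's lens, on the white sight line, then leave the table at rest and withdraw. Push gently so that the table never whirls; the four blocks ride in their nests and must not be touched, lifted or tipped. Leave the spare yellow-capped block, the mouse and the screwdriver where they are.

Things in the scene. Friction and masses are not known exactly. Their poses are not given: they have to be found in the camera images.
- station: Fixed inspection station: dark brown board 400 x 340 x 15 mm on the bench (x -235 to +165, y -170 to +170 mm), carrying the turntable and a small black camera. Origin: on the bench surface under the turntable's axis; z up. The camera stands on its -x side and looks along +x at the axis; a short white line on the board under the lens marks the line of sight.
- lens (a point): Centre of the camera's round lens front, 162 mm from the turntable's axis and 66 mm above the bench. Camera and bracket reach from here to 230 mm from the axis, are 60 mm wide, and stand up to 84 mm above the bench.
- turntable: Grey-painted turntable on a vertical axis through the station's origin, turning either way without stops. Origin: on the axis at the disc's underside, 28 mm above the bench; top face 22 mm higher. Stiff bearing (0.12 N m, 1 to 2 N at the rim): it stays where it is left. Yaw equal to the station's yaw = red block faces the camera; it starts 40 degrees or more away from that.
- notch (a point): One of four straight-sided 60 mm wide notches in the turntable's rim, on its diagonals (45, 135, 225, 315 degrees); point at 45 degrees, radius 118 mm, top-face height. Floor at radius 95 mm, open outward, upward and below (board 15 mm above the bench): a fingertip can enter from above and push a lobe's side.
- lobe (a point): Outer edge, at top-face height, of the rim lobe behind the red block (turntable -x, radius 130 mm). Four such lobes, on the turntable's +x, +y, -x and -y, make the rim between the notches; each is about 137 mm wide, too wide to pinch, 21 mm thick (1 mm lower than the disc).
- red_block: Loose terminal block, the marked block, with a bright red cap, 22 mm radially x 30 mm x 34 mm tall, 45 g, standing in a low blue nest (walls 6 mm high) on the turntable, centred 54 mm from the axis on the turntable's -x side, so its top is 84 mm above the bench. Origin: centre of its underside; z up; its -x face, with the terminals, looks outward from the turntable.
- blue_block: Loose terminal block, a block with a blue cap, 22 mm radially x 30 mm x 34 mm tall, 45 g, standing in a low blue nest (walls 6 mm high) on the turntable, centred 54 mm from the axis on the turntable's +y side, so its top is 84 mm above the bench. Origin: centre of its underside; z up; its -x face, with the terminals, looks outward from the turntable.
- white_block: Loose terminal block, a block with a white cap, 22 mm radially x 30 mm x 34 mm tall, 45 g, standing in a low blue nest (walls 6 mm high) on the turntable, centred 54 mm from the axis on the turntable's +x side, so its top is 84 mm above the bench. Origin: centre of its underside; z up; its -x face, with the terminals, looks outward from the turntable.
- black_block: Loose terminal block, a block with a black cap, 22 mm radially x 30 mm x 34 mm tall, 45 g, standing in a low blue nest (walls 6 mm high) on the turntable, centred 54 mm from the axis on the turntable's -y side, so its top is 84 mm above the bench. Origin: centre of its underside; z up; its -x face, with the terminals, looks outward from the turntable.
- spare_block: Bystander: loose terminal block with a yellow cap, 22 x 30 x 34 mm, 45 g, standing on a corner of the board 170 to 200 mm from the turntable's axis, on the side away from the camera. Origin: centre of its underside; z up.
- mouse: Bystander: loose black computer mouse, 105 x 60 x 31 mm, lying on the bench to the robot's right of the board. Origin: centre of its underside.
- screwdriver: Bystander: loose orange-handled screwdriver 180 mm long, lying on the bench to the robot's left of the board. Origin: on its underside about the middle; x along the shaft.

How it is judged:
By the outcome, as a careful person would: the job done as asked, in the order asked, and still so for the second after the job is handed in, with the robot touching nothing.
It also fails if it takes over 48 s, if anything falls off the work surface, if the arm or the gripper's body presses on something with over 40 N, if the wrist force passes 120 N, or if a joint passes its speed limit or range.

## Working session

There is one attempt and no reset: what is moved stays moved. The work goes in short steps, Python scripts to look and compute and a shell command to move; the robot and the scene stay as the last step left them, time stands still between calls to the robot, and variables do not carry over. Pictures are saved under pics/ and viewed, and the job is handed in when it is done.

```bash
ls; mkdir -p pics
python3 - <<'E'
from rig import *
import cv2
s=state();print({k:(v if not hasattr(v,'tolist') else v.tolist()) for k,v in s.items()})
for n in ['scene','side','wrist']:
    f=grab_frame(n);cv2.imwrite(f'pics/{n}0.png',cv2.cvtColor(f,cv2.COLOR_RGB2BGR));print(n,camera_info(n))
E
```

```text
pics
{'time': 0.0, 'qpos': [16.305850235974372, 14.651793967344434, 6.130013678074859, -0.02827778575773483, -81.58436791474801, -16.309246088299393], 'qvel': [-0.04975689059476031, 0.07858177970766002, -0.03792930264057877, -0.029444384914116238, 0.036255807730282925, 0.015381653466884441], 'joint_efforts': [-0.00044890185563417617, -38.663156032562256, 23.793411254882812, 5.364712178707123, -0.0062586610147263855, -4.574707759275043e-06], 'position': [549.5238253056252, 0.056707197467729765, 249.3998851489232], 'ee_rot': [[0.00013190253356396917, -0.0019151749447724607, -0.9999981573516286], [0.9999999899585156, -5.156128485967718e-05, 0.0001320015243527546], [-5.181399586247666e-05, -0.9999981647214982, 0.001915168124477174]], 'ft_force': [-0.04912649457123134, 0.185665182883034, -0.6659164174841046], 'moment': [-0.016273587562309507, 0.018406002071090076, -0.029772865121917413], 'width': 85.59181232583391}
scene {'mtx': array([[363.39396555,   0.        , 329.38963433],
       [  0.        , 363.39396555, 198.67753384],
       [  0.        ,   0.        ,   1.        ]]), 'view':
[... 685 characters left out ...]
1],
       [-9.83806909e-02,  6.53063316e-01,  7.50885840e-01,
        -1.24741602e+03],
       [ 0.00000000e+00,  0.00000000e+00,  0.00000000e+00,
         1.00000000e+00]])}
wrist {'mtx': array([[309.70691629,   0.        , 319.32446602],
       [  0.        , 309.70691629, 200.25061232],
       [  0.        ,   0.        ,   1.        ]]), 'T_tool_cam': array([[-2.66276753e-04, -9.64639253e-01, -2.63573596e-01,
        -6.54684903e+01],
       [-1.26477818e-03,  2.63573719e-01, -9.64638427e-01,
        -1.23647102e+02],
       [ 9.99999165e-01,  7.65013454e-05, -1.29023824e-03,
        -5.58937632e-01],
       [ 0.00000000e+00,  0.00000000e+00,  0.00000000e+00,
         1.00000000e+00]])}
```

View pics/scene0.png

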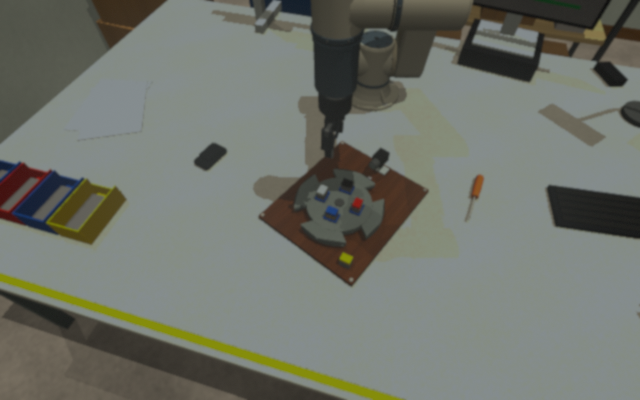

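View pics/side0.png

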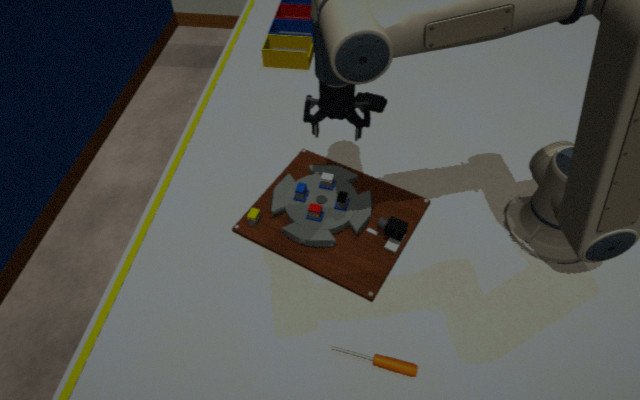

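View pics/wrist0.png

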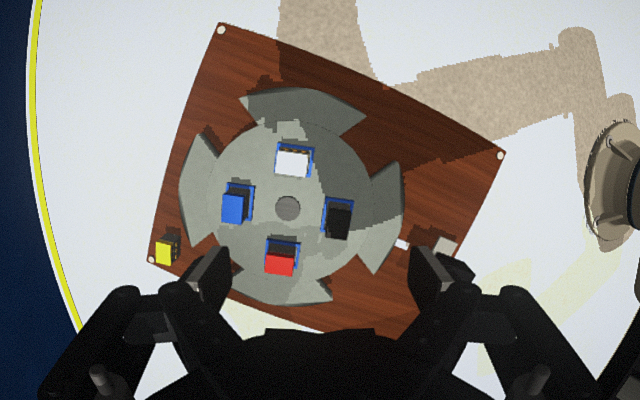

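```bash
cat > h.py <<'E'
import numpy as np, cv2
from rig import *
def cam_pix2ray(name,uv,st=None):
    ci=camera_info(name);K=np.array(ci['mtx']);u=(uv[0]-K[0,2])/K[0,0];v=(uv[1]-K[1,2])/K[1,1]
    if name=='wrist':
        r=np.hypot(u,v);d=np.array([np.sin(r)*u/r,-np.sin(r)*v/r,-np.cos(r)])
        T=np.array(ci['T_tool_cam']);R=np.array(st['ee_rot']);p=np.array(st['position'])
        return R@T[:3,3]+p, R@T[:3,:3]@d
    V=np.linalg.inv(np.array(ci['view']));return V[:3,3],V[:3,:3]@np.array([u,-v,-1])
def at_z(name,uv,z,st=None):
    o,d=cam_pix2ray(name,uv,st);return o+d*(z-o[2])/d[2]
def proj(name,P,st=None):
    ci=camera_info(name);K=np.array(ci['mtx']);P=np.array(P,float)
    if name=='wrist':
        T=np.array(ci['T_tool_cam']);R=np.array(st['ee_rot']);p=np.array(st['position'])
        c=T[:3,:3].T@(R.T@(P-p)-T[:3,3]);q=np.array([c[0],-c[1],-c[2]])
        th=np.arctan2(np.hypot(q[0],q[1]),q[2]);n=np.hypot(q[0],q[1]);return K[:2,2]+K[0,0]*th*q[:2]/n
    V=np.array(ci['view']);c=V[:3,:3]@P+V[:3,3];q=np.array([c[0],-c[1],-c[2]])
    return K[:2,2]+K[0,0]*q[:2]/q[2]
def save(fn,im,box=None,s=1):
    if box: im=im[box[1]:box[3],box[0]:box[2]]
    cv2.imwrite(fn,cv2.resize(cv2.cvtColor(im,cv2.COLOR_RGB2BGR),None,fx=s,fy=s,interpolation=cv2.INTER_CUBIC))
E
python3 - <<'E'
import cv2
a=cv2.imread('pics/wrist0.png')[10:310,140:520];cv2.imwrite('pics/w0c.png',cv2.resize(a,None,fx=2,fy=2,interpolation=2))
a=cv2.imread('pics/side0.png')[140:310,220:440];cv2.imwrite('pics/s0c.png',cv2.resize(a,None,fx=3.5,fy=3.5,interpolation=2))
E
```

```text
(no output)
```

View pics/w0c.png

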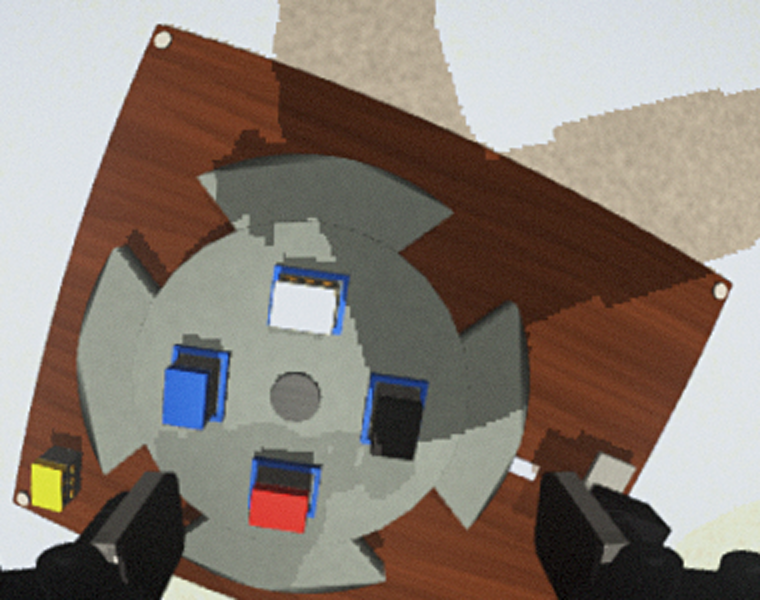

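View pics/s0c.png

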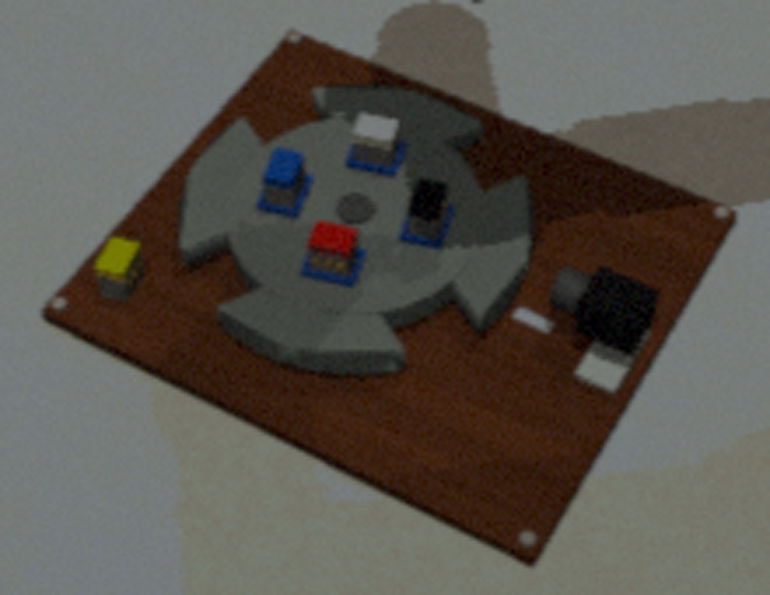

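```bash
cat > a.py <<'E'
from h import *
st=state()
W=lambda x,y:(140+x/2,10+y/2); S=lambda x,y:(220+x/3.5,140+y/3.5)
print('hub',at_z('wrist',W(296,396),52,st),at_z('side',S(356,208),52))
print('screws W',[at_z('wrist',W(*p),15,st).round(1)[:2] for p in [(163,40),(721,290),(22,499)]])
print('screws S',[at_z('side',S(*p),15).round(1)[:2] for p in [(294,37),(722,213),(59,302),(528,538)]])
print('sightline W',at_z('wrist',W(523,468),15,st),' S',at_z('side',S(532,320),15), )
print('lobe tips W',[at_z('wrist',W(*p),49,st).round(1)[:2] for p in [(199,175),(452,212),(517,302),(468,528),(384,578),(104,473),(121,248)]])
print('lobe tips S',[at_z('side',S(*p),49).round(1)[:2] for p in [(317,90),(478,128),(524,180),(482,318),(400,350),(222,312),(182,250),(243,122)]])
print('caps W',[at_z('wrist',W(*p),84,st).round(1)[:2] for p in [(186,397),(303,308),(396,427),(279,508)]])
print('caps S',[at_z('side',S(*p),84).round(1)[:2] for p in [(285,163),(376,126),(430,192),(334,238)]])
E
python3 a.py
```

```text
hub [583.54224272  31.06267523  52.        ] [580.40037785  30.72828327  52.        ]
screws W [array([ 665.2, -176.5]), array([311.7, -29. ]), array([790.8, 120.4])]
screws S [array([ 662.4, -178.6]), array([310.9, -30.3]), array([786.7, 115.5]), array([435.6, 263.8])]
sightline W [443.47379136  90.97419528  15.        ]  S [445.59385129  88.01290599  15.        ]
lobe tips W [array([633.5, -88.9]), array([500.9, -67.8]), array([464.1, -20.7]), array([483.9, 114.9]), array([533.8, 149.7]), array([703.8,  81.2]), array([679.2, -51.9])]
lobe tips S [array([627.7, -87.5]), array([499.7, -62.8]), array([461. , -14.5]), array([480.3, 116.2]), array([533.3, 150.4]), array([660.1, 134.1]), array([699.2,  83.2]), array([678.8, -46.5])]
caps W [array([636. ,  22.1]), array([575.9, -21.9]), array([531.1,  37.5]), array([591.3,  82.8])]
caps S [array([632.9,  21.9]), array([572.6, -22.7]), array([526. ,  36.2]), array([587.5,  86.7])]
```

```bash
python3 - <<'E'
import rig
print([n for n in dir(rig) if n[0]!='_'])
print(getattr(rig,'nose_length',None))
E
cat > goto.py <<'E'
# python3 goto.py x y z xaxis_angle : tool-frame delta from the current pose (tool down)
import sys
from h import *
from scipy.spatial.transform import Rotation as Ro
x,y,z,a=map(float,sys.argv[1:]);a=np.radians(a)
s=state();R=np.array(s['ee_rot']);p=np.array(s['position'])
X=np.array([np.cos(a),np.sin(a),0]);Y=np.array([0,0,-1.]);T=np.c_[X,Y,np.cross(X,Y)]
print('t',round(s['time'],2),'p',p.round(1),'xang',np.degrees(np.arctan2(R[1,0],R[0,0])).round(2),'F',np.round(s['ft_force'],1),'w',round(s['width'],1),'q',np.round(s['qpos'],1))
print('dp tool(now)',(R.T@(np.array([x,y,z])-p)).round(1),'dp tool(target axes)',(T.T@(np.array([x,y,z])-p)).round(1),'turn',Ro.from_matrix(R.T@T).as_rotvec().round(4))
E
python3 goto.py 490 -38 250 127
```

```text
['MotionError', 'camera_info', 'close_job', 'grab_frame', 'nose_length', 'state']
19.0
t 0.15 p [549.7   0.  249.6] xang 90.0 F [ 0.  -0.1 -0.9] w 85.9 q [ 16.3  14.6   6.2  -0.  -81.6 -16.3]
dp tool(now) [-38.1  -0.3  59.7] dp tool(target axes) [ 5.5 -0.4 70.5] turn [-1.400e-03 -6.458e-01  4.000e-04]
```

```bash
python3 -m handwheel '[{"dp":[0,0,0],"turn":[0,-0.081,0],"grip":1},{"dp":[0,0,0],"turn":[0,-0.081,0],"grip":1},{"dp":[0,0,0],"turn":[0,-0.081,0],"grip":1},{"dp":[0,0,0],"turn":[0,-0.081,0],"grip":1},{"dp":[0,0,0],"turn":[0,-0.081,0],"grip":1},{"dp":[0,0,0],"turn":[0,-0.081,0],"grip":1},{"dp":[0,0,0],"turn":[0,-0.08,0],"grip":1},{"dp":[0,0,0],"turn":[0,-0.08,0],"grip":1},{"dp":[1.5,0,17.5],"turn":[0,0,0],"grip":1},{"dp":[1.5,0,17.5],"turn":[0,0,0],"grip":1},{"dp":[1.5,0,17.5],"turn":[0,0,0],"grip":1},{"dp":[1,0,17.5],"turn":[0,0,0],"grip":1}]'
python3 -m handwheel '[{"dp":[0,20,0],"turn":[0,0,0],"grip":1},{"dp":[0,25,0],"turn":[0,0,0],"grip":1},{"dp":[0,25,0],"turn":[0,0,0],"grip":1},{"dp":[0,25,0],"turn":[0,0,0],"grip":1},{"dp":[0,25,0],"turn":[0,0,0],"grip":1},{"dp":[0,15,0],"turn":[0,0,0],"grip":1},{"dp":[0,5,0],"turn":[0,0,0],"grip":1},{"dp":[0,0,0],"turn":[0,0,0],"grip":1},{"dp":[0,0,0],"turn":[0,0,0],"grip":1}]'
python3 goto.py 489.4 -38.8 45 127
python3 - <<'E'
from h import *
save('pics/w1.png',grab_frame('wrist'));save('pics/s1.png',grab_frame('side'),(220,60,460,310),3*.8)
s=state();print(proj('side',np.array(s['position'])-[0,0,19]))
E
```

```text
time: 1.15
position: [489.9, -38.0, 249.8]
ee_rot: [[-0.602, -0.001, -0.798], [0.798, -0.0, -0.602], [0.001, -1.0, 0.001]]
ft_force: [0.2, -0.2, 0.1]
width: -0.1
time: 1.9
position: [491.3, -37.7, 111.0]
ee_rot: [[-0.602, 0.001, -0.798], [0.798, -0.0, -0.602], [-0.001, -1.0, -0.001]]
ft_force: [-0.2, -0.3, 0.0]
width: -0.1
t 1.9 p [491.3 -37.7 111. ] xang 127.03 F [-0.2 -0.3  0. ] w -0.1 q [ 13.9  13.4 -16.6   0.  -59.9  23.1]
dp tool(now) [ 0.4 66.   2.2] dp tool(target axes) [ 0.3 66.   2.2] turn [ 0.0005  0.0005 -0.0007]
[359.3969798  172.34616378]
```

View pics/w1.png

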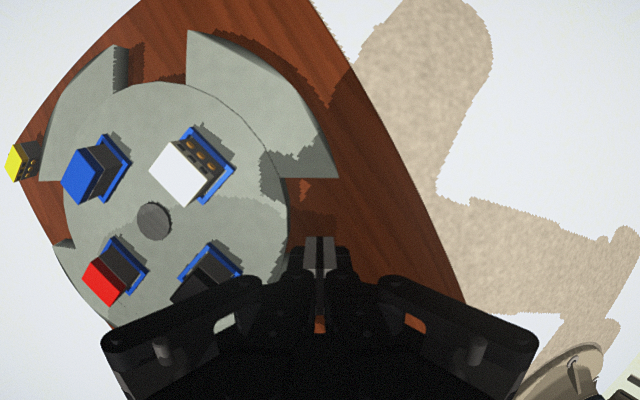

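View pics/s1.png

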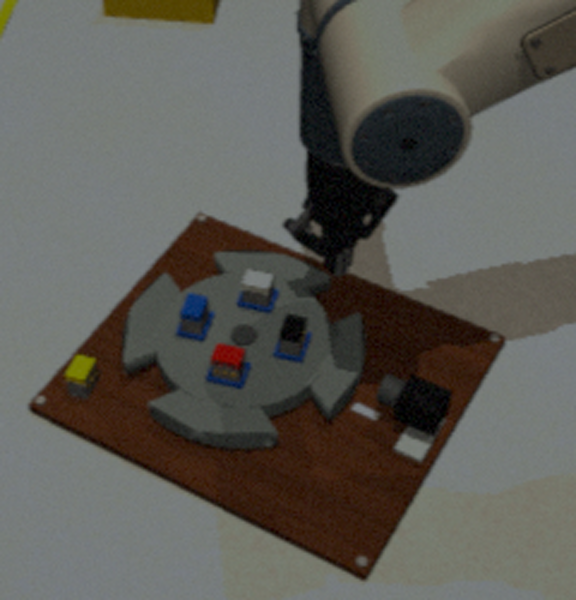

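```bash
python3 -m handwheel '[{"dp":[0,6,0.5],"turn":[0,0,0],"grip":1},{"dp":[0,8,1],"turn":[0,0,0],"grip":1},{"dp":[0,8,1],"turn":[0,0,0],"grip":1},{"dp":[0,8,0],"turn":[0,0,0],"grip":1},{"dp":[0,8,0],"turn":[0,0,0],"grip":1},{"dp":[0,8,0],"turn":[0,0,0],"grip":1},{"dp":[0,8,0],"turn":[0,0,0],"grip":1},{"dp":[0,8,0],"turn":[0,0,0],"grip":1},{"dp":[0,4,0],"turn":[0,0,0],"grip":1},{"dp":[0,0,0],"turn":[0,0,0],"grip":1},{"dp":[0,0,0],"turn":[0,0,0],"grip":1}]'
python3 goto.py 489.4 -38.8 45 127
python3 - <<'E'
from h import *
save('pics/w2.png',grab_frame('wrist'));save('pics/s2.png',grab_frame('side'),(220,60,460,310),3*.8)
E
```

```text
time: 2.92
position: [488.8, -39.3, 44.2]
ee_rot: [[-0.602, -0.0, -0.798], [0.798, -0.0, -0.602], [-0.0, -1.0, 0.0]]
ft_force: [-0.3, 0.6, 0.4]
width: -0.1
t 2.92 p [488.8 -39.3  44.2] xang 127.02 F [-0.3  0.6  0.4] w -0.1 q [ 13.8  17.7 -22.2   0.  -50.1  23.2]
dp tool(now) [ 0.  -0.8 -0.8] dp tool(target axes) [ 0.  -0.8 -0.8] turn [-0.0004  0.0004 -0.    ]
```

View pics/w2.png

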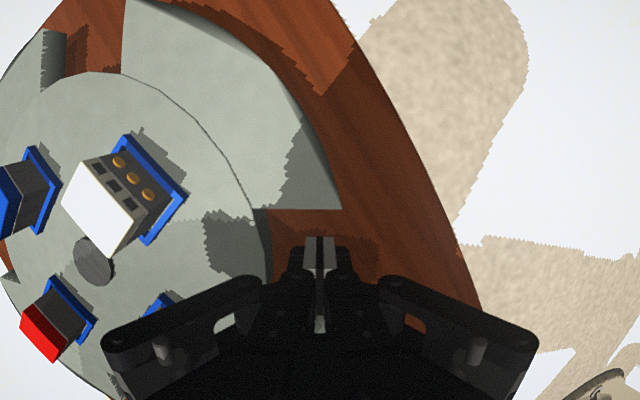

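View pics/s2.png

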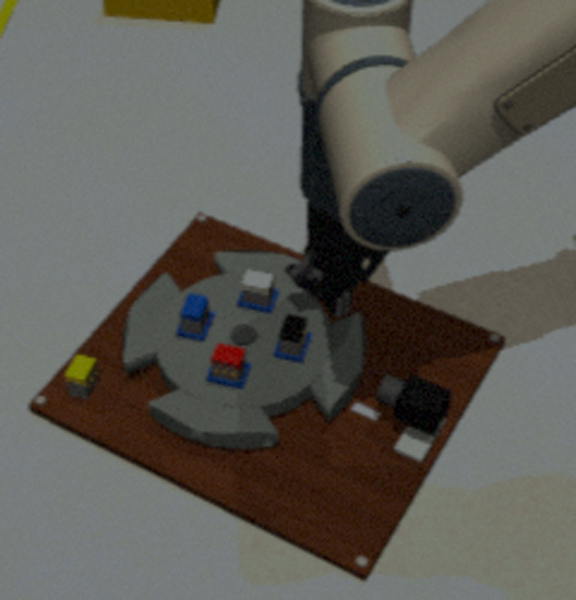

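```bash
python3 -m handwheel '[{"dp":[-2,0,0.4],"turn":[0,0,0],"grip":1},{"dp":[-3,0,0.4],"turn":[0,0,0],"grip":1},{"dp":[-3,0,0],"turn":[0,0,0],"grip":1},{"dp":[-3,0,0],"turn":[0,0,0],"grip":1},{"dp":[-2,0,0],"turn":[0,0,0],"grip":1},{"dp":[-1,0,0],"turn":[0,0,0],"grip":1},{"dp":[-1,0,0],"turn":[0,0,0],"grip":1},{"dp":[-1,0,0],"turn":[0,0,0],"grip":1},{"dp":[-1,0,0],"turn":[0,0,0],"grip":1},{"dp":[-1,0,0],"turn":[0,0,0],"grip":1},{"dp":[-1,0,0],"turn":[0,0,0],"grip":1}]'
python3 goto.py 489.4 -38.8 45 127
python3 - <<'E'
from h import *
save('pics/w3.png',grab_frame('wrist'))
E
```

```text
time: 3.93
position: [499.6, -54.9, 44.3]
ee_rot: [[-0.602, -0.0, -0.798], [0.798, -0.0, -0.602], [-0.0, -1.0, 0.0]]
ft_force: [-0.1, 0.4, -0.4]
width: 0.3
t 3.93 p [499.6 -54.9  44.3] xang 127.02 F [-0.1  0.4 -0.4] w 0.3 q [ 11.6  18.8 -20.4   0.  -50.7  25.4]
dp tool(now) [19.  -0.7 -1.5] dp tool(target axes) [19.  -0.7 -1.5] turn [-0.      0.0003 -0.    ]
```

View pics/w3.png

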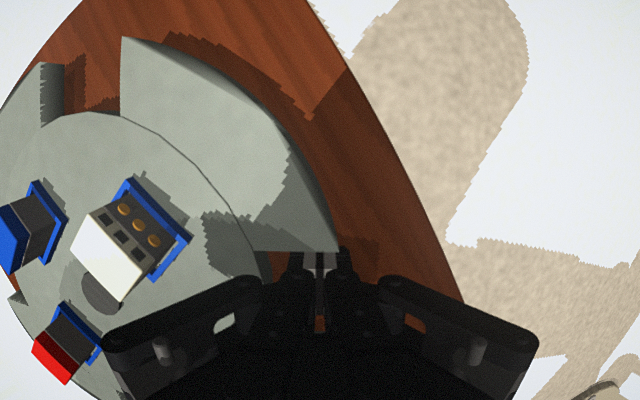

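```bash
python3 -m handwheel '[{"dp":[-0.6,0,-0.1],"turn":[0,-0.005,0],"grip":1},{"dp":[-1.2,0,-0.25],"turn":[0,-0.01,0],"grip":1},{"dp":[-1.75,0,-0.35],"turn":[0,-0.015,0],"grip":1},{"dp":[-2.35,0,-0.45],"turn":[0,-0.02,0],"grip":1},{"dp":[-2.35,0,-0.45],"turn":[0,-0.02,0],"grip":1},{"dp":[-2.35,0,-0.45],"turn":[0,-0.02,0],"grip":1},{"dp":[-2.35,0,-0.45],"turn":[0,-0.02,0],"grip":1},{"dp":[-2.35,0,-0.45],"turn":[0,-0.02,0],"grip":1},{"dp":[-2.35,0,-0.45],"turn":[0,-0.02,0],"grip":1},{"dp":[-2.35,0,-0.45],"turn":[0,-0.02,0],"grip":1},{"dp":[-2.35,0,-0.45],"turn":[0,-0.02,0],"grip":1},{"dp":[-2.35,0,-0.45],"turn":[0,-0.02,0],"grip":1}]'
python3 goto.py 489.4 -38.8 45 127
cat > polar.py <<'E'
from h import *
s=state();p=np.array(s['position'])-[582.2,30.8,0];R=np.array(s['ee_rot'])
print('radial/tang in tool axes: z',(R[:,2]@p).round(1),'x',(R[:,0]@p).round(1),'r',np.hypot(p[0],p[1]).round(1),'xang',np.degrees(np.arctan2(R[1,0],R[0,0])).round(2),s['time'])
E
python3 polar.py
python3 - <<'E'
from h import *
save('pics/w4.png',grab_frame('wrist'))
E
```

```text
time: 4.98
position: [519.9, -70.0, 44.3]
ee_rot: [[-0.757, -0.0, -0.654], [0.654, -0.0, -0.757], [0.0, -1.0, 0.0]]
ft_force: [-0.4, 0.1, 0.3]
width: -0.1
t 4.98 p [519.9 -70.   44.3] xang 139.16 F [-0.4  0.1  0.3] w -0.1 q [  9.4  20.9 -17.2   0.  -51.9  39.7]
dp tool(now) [43.5 -0.7 -3.6] dp tool(target axes) [43.3 -0.7  5.6] turn [-1.000e-04  2.122e-01  0.000e+00]
radial/tang in tool axes: z 117.0 x -18.8 r 118.5 xang 139.16 4.9833
```

View pics/w4.png

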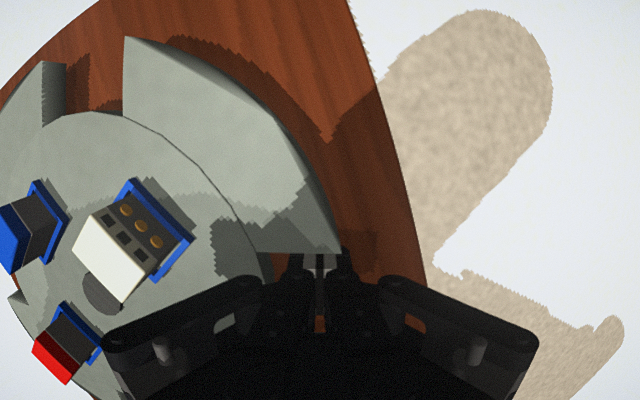

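```bash
python3 -m handwheel '[{"dp":[-2.35,0,-0.4],"turn":[0,-0.02,0],"grip":1},{"dp":[-2.35,0,-0.4],"turn":[0,-0.02,0],"grip":1},{"dp":[-2.35,0,-0.4],"turn":[0,-0.02,0],"grip":1},{"dp":[-2.35,0,-0.4],"turn":[0,-0.02,0],"grip":1},{"dp":[-2.35,0,-0.4],"turn":[0,-0.02,0],"grip":1},{"dp":[-2.35,0,-0.4],"turn":[0,-0.02,0],"grip":1},{"dp":[-2.35,0,-0.4],"turn":[0,-0.02,0],"grip":1},{"dp":[-2.35,0,-0.4],"turn":[0,-0.02,0],"grip":1},{"dp":[-2.35,0,-0.4],"turn":[0,-0.02,0],"grip":1},{"dp":[-2.35,0,-0.4],"turn":[0,-0.02,0],"grip":1},{"dp":[-2.35,0,-0.4],"turn":[0,-0.02,0],"grip":1},{"dp":[-2.35,0,-0.4],"turn":[0,-0.02,0],"grip":1}]'; python3 polar.py
python3 -m handwheel '[{"dp":[-2.35,0,-0.4],"turn":[0,-0.02,0],"grip":1},{"dp":[-2.35,0,-0.4],"turn":[0,-0.02,0],"grip":1},{"dp":[-2.35,0,-0.4],"turn":[0,-0.02,0],"grip":1},{"dp":[-2.35,0,-0.4],"turn":[0,-0.02,0],"grip":1},{"dp":[-2.35,0,-0.4],"turn":[0,-0.02,0],"grip":1},{"dp":[-2.35,0,-0.4],"turn":[0,-0.02,0],"grip":1},{"dp":[-2.35,0,-0.4],"turn":[0,-0.02,0],"grip":1},{"dp":[-2.35,0,-0.4],"turn":[0,-0.02,0],"grip":1},{"dp":[-2.35,0,-0.4],"turn":[0,-0.02,0],"grip":1},{"dp":[-2.35,0,-0.4],"turn":[0,-0.02,0],"grip":1},{"dp":[-2.35,0,-0.4],"turn":[0,-0.02,0],"grip":1},{"dp":[-2.35,0,-0.4],"turn":[0,-0.02,0],"grip":1}]'; python3 polar.py
python3 - <<'E'
from h import *
save('pics/w5.png',grab_frame('wrist'));save('pics/s5.png',grab_frame('side'),(220,60,460,310),3*.8)
E
```

```text
time: 6.03
position: [545.8, -82.0, 44.2]
ee_rot: [[-0.89, -0.0, -0.455], [0.455, -0.0, -0.89], [0.0, -1.0, 0.0]]
ft_force: [-0.5, -1.1, -0.3]
width: 0.2
radial/tang in tool axes: z 117.0 x -19.0 r 118.6 xang 152.91 6.0333
time: 7.03
position: [573.9, -87.5, 44.3]
ee_rot: [[-0.973, 0.0, -0.231], [0.231, -0.0, -0.973], [-0.0, -1.0, 0.0]]
ft_force: [-0.6, -1.2, 0.3]
width: -0.0
radial/tang in tool axes: z 117.1 x -19.2 r 118.6 xang 166.66 7.0333
```

View pics/w5.png

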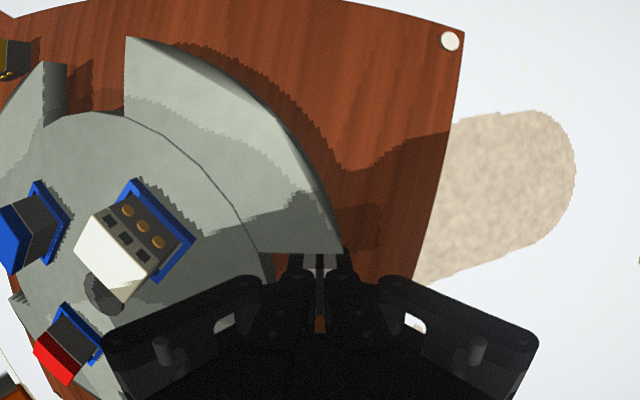

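View pics/s5.png

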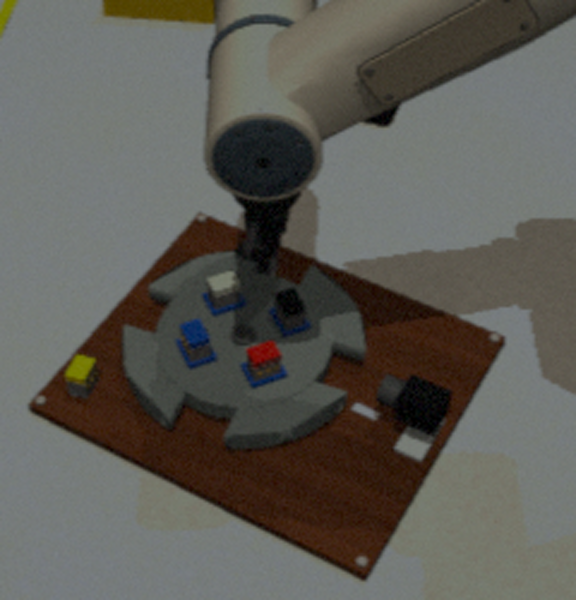

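```bash
python3 -m handwheel '[{"dp":[-2.35,0,-0.4],"turn":[0,-0.02,0],"grip":1},{"dp":[-2.35,0,-0.4],"turn":[0,-0.02,0],"grip":1},{"dp":[-2.35,0,-0.4],"turn":[0,-0.02,0],"grip":1},{"dp":[-2.35,0,-0.4],"turn":[0,-0.02,0],"grip":1},{"dp":[-2.35,0,-0.4],"turn":[0,-0.02,0],"grip":1},{"dp":[-2.35,0,-0.4],"turn":[0,-0.02,0],"grip":1},{"dp":[-2.35,0,-0.4],"turn":[0,-0.02,0],"grip":1},{"dp":[-2.35,0,-0.4],"turn":[0,-0.02,0],"grip":1},{"dp":[-2.35,0,-0.4],"turn":[0,-0.02,0],"grip":1},{"dp":[-2.35,0,-0.4],"turn":[0,-0.02,0],"grip":1},{"dp":[-2.35,0,-0.4],"turn":[0,-0.02,0],"grip":1},{"dp":[-2.35,0,-0.4],"turn":[0,-0.02,0],"grip":1}]'; python3 polar.py
python3 -m handwheel '[{"dp":[-2.35,0,-0.4],"turn":[0,-0.02,0],"grip":1},{"dp":[-2.35,0,-0.4],"turn":[0,-0.02,0],"grip":1},{"dp":[-2.35,0,-0.4],"turn":[0,-0.02,0],"grip":1},{"dp":[-2.35,0,-0.4],"turn":[0,-0.02,0],"grip":1},{"dp":[-2.35,0,-0.4],"turn":[0,-0.02,0],"grip":1},{"dp":[-2.35,0,-0.4],"turn":[0,-0.02,0],"grip":1},{"dp":[-2.35,0,-0.4],"turn":[0,-0.02,0],"grip":1},{"dp":[-2.35,0,-0.4],"turn":[0,-0.02,0],"grip":1},{"dp":[-1.77,0,-0.3],"turn":[0,-0.015,0],"grip":1},{"dp":[-1.18,0,-0.2],"turn":[0,-0.01,0],"grip":1},{"dp":[-0.6,0,-0.1],"turn":[0,-0.005,0],"grip":1},{"dp":[0,0,0],"turn":[0,0,0],"grip":1}]'; python3 polar.py
python3 - <<'E'
from h import *
f=grab_frame('wrist');g=grab_frame('side');save('pics/w6.png',f);save('pics/s6.png',g,(225,140,445,310),3.5);save('pics/c6.png',grab_frame('scene'),(250,130,440,290),4)
E
```

```text
time: 8.13
position: [602.3, -86.3, 44.3]
ee_rot: [[-1.0, -0.0, 0.007], [-0.007, -0.0, -1.0], [0.0, -1.0, 0.0]]
ft_force: [-1.1, -0.5, -0.2]
width: -0.3
radial/tang in tool axes: z 117.2 x -19.3 r 118.8 xang -179.59 8.1333
time: 9.13
position: [624.2, -80.3, 44.3]
ee_rot: [[-0.981, 0.0, 0.194], [-0.194, 0.0, -0.981], [-0.0, -1.0, -0.0]]
ft_force: [0.8, 0.1, 0.3]
width: 0.1
radial/tang in tool axes: z 117.2 x -19.7 r 118.8 xang -168.8 9.1333
```

View pics/w6.png

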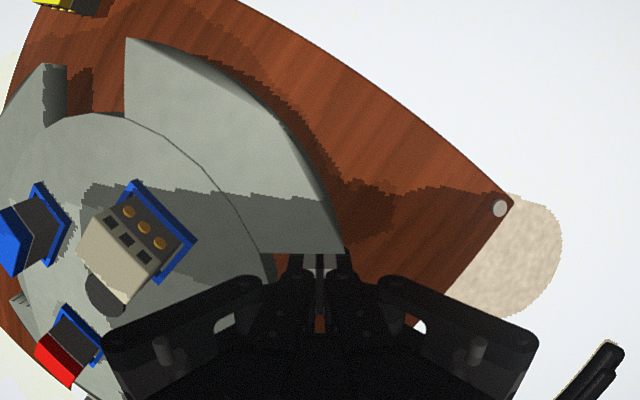

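View pics/s6.png

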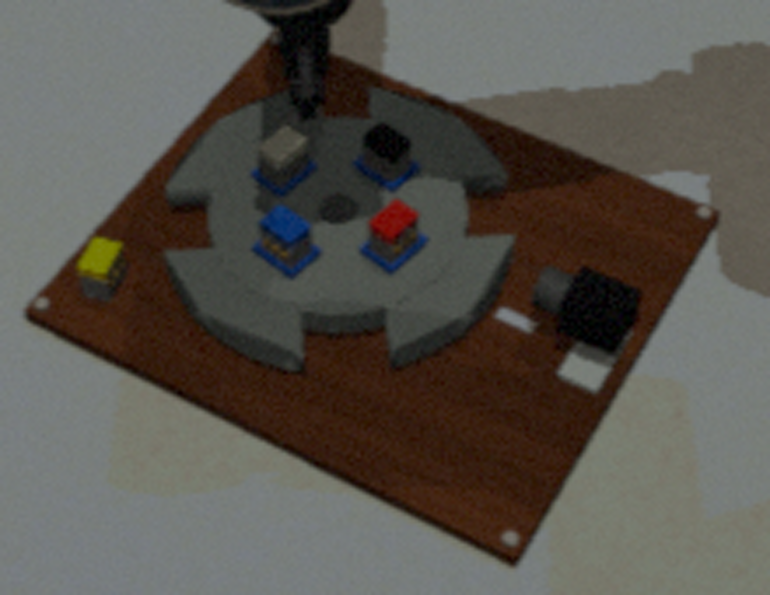

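View pics/c6.png

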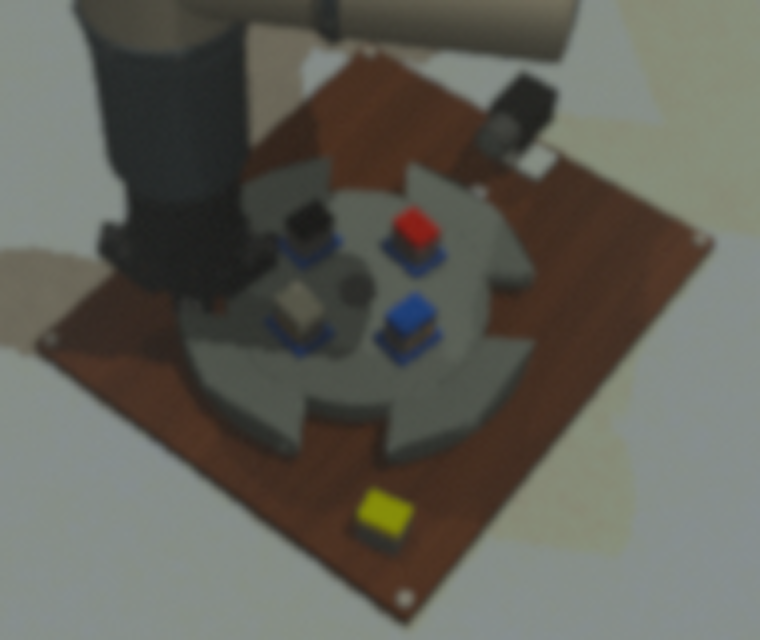

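```bash
cat > m6.py <<'E'
from h import *
c=np.array([582.0,30.8])
S=lambda x,y:(225+x/3.5,140+y/3.5)
C=lambda x,y:(250+x/4,130+y/4)
def ang(P): d=P[:2]-c; return np.degrees(np.arctan2(d[1],d[0]))%360, np.hypot(*d)
for n,f,z,L in [('side',S,49,{'red tipCW':(393,362),'red tipCCW':(513,237),'blue tipCW':(167,252),'blue tipCCW':(301,350),'black tip':(372,90)}),
 ('side',S,84,{'red':(395,219),'blue':(286,225),'black':(387,145),'white':(284,147)}),
 ('side',S,15,{'sight':(515,320)}),('side',S,52,{'hub':(339,209)}),
 ('scene',C,84,{'red':(417,229),'blue':(411,314),'black':(310,220),'white':(298,307)}),('scene',C,15,{'sight':(479,193)}),('scene',C,52,{'hub':(357,288)}),
 ('scene',C,49,{'red tipCCW':(410,165),'red tipCW':(533,270),'blue CCW':(534,343),'blue CW':(387,452),'white CCW':(298,445)})]:
    for k,p in L.items():
        P=at_z(n,f(*p),z);print(n,k,P[:2].round(1),np.round(ang(P),1))
E
python3 m6.py
```

```text
side red tipCW [525.  159.4] [113.9 140.7]
side red tipCCW [452.3  39.5] [176.2 130. ]
side blue tipCW [697.1  84.8] [ 25.1 127.1]
side blue tipCCW [588.5 157.5] [ 87.1 126.9]
side black tip [571.7 -94.5] [265.3 125.8]
side red [535.4  62.7] [145.6  56.4]
side blue [610.4  77.7] [58.8 54.8]
side black [549.5  -6.5] [228.9  49.5]
side white [623.6   4.9] [328.1  49. ]
side sight [445.2  88. ] [157.3 148.2]
side hub [579.9  31.6] [158.4   2.3]
scene red [545.2  63.3] [138.6  49.1]
scene blue [618.   76.6] [51.8 58.2]
scene black [558.8 -11.9] [241.5  48.6]
scene white [634.    1.2] [330.4  59.8]
scene sight [442.   93.3] [156.  153.3]
scene hub [584.5  30.7] [358.2   2.5]
scene red tipCCW [458.3  39.2] [176.1 124. ]
scene red tipCW [530.8 148.8] [113.5 128.7]
scene blue CCW [593.5 161.5] [ 85.  131.2]
scene blue CW [706.7  84. ] [ 23.1 135.6]
scene white CCW [718.1  25.8] [357.9 136.2]
```

```bash
python3 -m handwheel '[{"dp":[-1.18,0,-0.2],"turn":[0,-0.01,0],"grip":1},{"dp":[-2.35,0,-0.4],"turn":[0,-0.02,0],"grip":1},{"dp":[-2.35,0,-0.4],"turn":[0,-0.02,0],"grip":1},{"dp":[-2.35,0,-0.4],"turn":[0,-0.02,0],"grip":1},{"dp":[-2.35,0,-0.4],"turn":[0,-0.02,0],"grip":1},{"dp":[-2.35,0,-0.4],"turn":[0,-0.02,0],"grip":1},{"dp":[-2.35,0,-0.4],"turn":[0,-0.02,0],"grip":1},{"dp":[-2.35,0,-0.4],"turn":[0,-0.02,0],"grip":1},{"dp":[-1.77,0,-0.3],"turn":[0,-0.015,0],"grip":1},{"dp":[-1.18,0,-0.2],"turn":[0,-0.01,0],"grip":1},{"dp":[-0.6,0,-0.1],"turn":[0,-0.005,0],"grip":1},{"dp":[0,0,0],"turn":[0,0,0],"grip":1}]'; python3 polar.py
```

```text
time: 10.28
position: [643.6, -71.1, 44.2]
ee_rot: [[-0.93, 0.0, 0.367], [-0.367, 0.0, -0.93], [-0.0, -1.0, -0.0]]
ft_force: [1.0, 0.1, -0.5]
width: 0.1
radial/tang in tool axes: z 117.3 x -19.7 r 118.9 xang -158.48 10.2833
```

```bash
python3 -m handwheel '[{"dp":[3,0,0],"turn":[0,0,0],"grip":1},{"dp":[4,0,0],"turn":[0,0,0],"grip":1},{"dp":[3,0,0],"turn":[0,0,0],"grip":1},{"dp":[0,-10,0],"turn":[0,0,0],"grip":1},{"dp":[0,-15,0],"turn":[0,0,0],"grip":1},{"dp":[0,-20,0],"turn":[0,0,0],"grip":1},{"dp":[0,-25,0],"turn":[0,0,0],"grip":1},{"dp":[0,-30,0],"turn":[0,0,0],"grip":1},{"dp":[0,-30,0],"turn":[0,0,0],"grip":1},{"dp":[0,-30,0],"turn":[0,0,0],"grip":1},{"dp":[0,-30,-15],"turn":[0,0,0],"grip":1},{"dp":[0,-20,-20],"turn":[0,0,0],"grip":1}]'
python3 -m handwheel '[{"dp":[0,0,-25],"turn":[0,0,0],"grip":1},{"dp":[0,0,-25],"turn":[0,0,0],"grip":1},{"dp":[0,0,-20],"turn":[0,0,0],"grip":1},{"dp":[0,0,-10],"turn":[0,0,0],"grip":1},{"dp":[0,0,0],"turn":[0,0,0],"grip":1},{"dp":[0,0,0],"turn":[0,0,0],"grip":1}]'
python3 - <<'E'
from h import *
s=state();f=grab_frame('wrist');g=grab_frame('side');save('pics/w7.png',f);save('pics/w7c.png',f,(100,0,420,260),2.4);save('pics/s7.png',g,(225,140,445,310),3.5)
np.savez('st7.npz',ee_rot=s['ee_rot'],position=s['position'])
E
```

```text
time: 11.28
position: [621.7, -43.4, 258.6]
ee_rot: [[-0.931, 0.005, 0.365], [-0.365, -0.001, -0.931], [-0.004, -1.0, 0.002]]
ft_force: [0.3, 0.2, 0.3]
width: -0.5
time: 11.78
position: [591.9, 32.1, 255.0]
ee_rot: [[-0.93, 0.001, 0.367], [-0.367, -0.0, -0.93], [-0.001, -1.0, 0.0]]
ft_force: [0.2, -0.4, 0.8]
width: 0.1
```

View pics/w7.png

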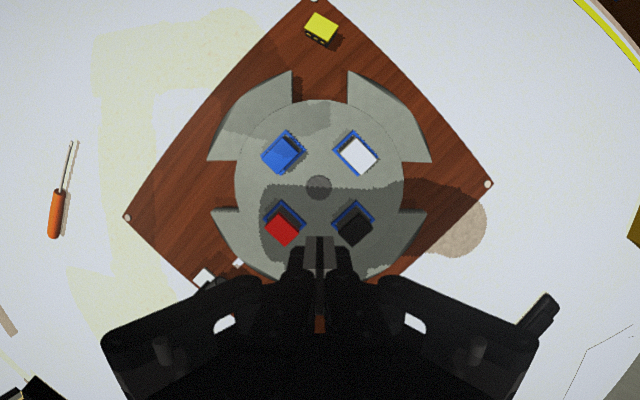

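View pics/s7.png

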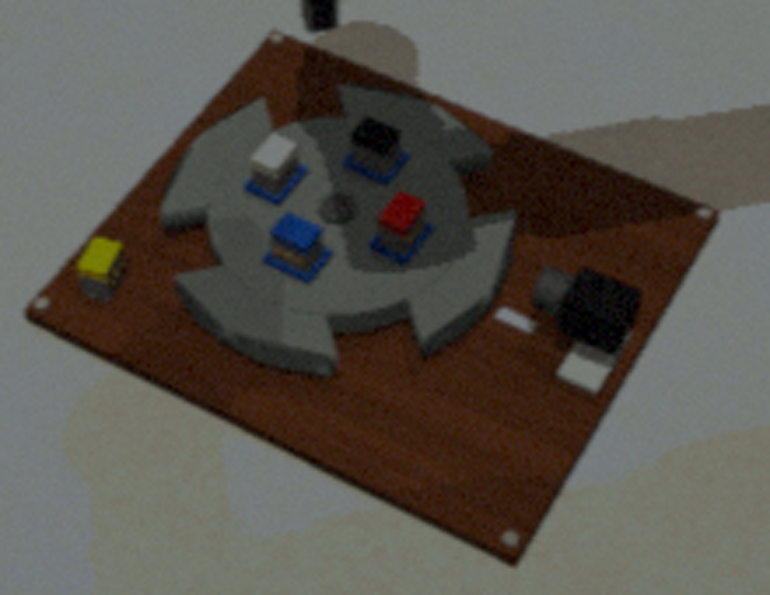

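Run:
```python
import cv2
a=cv2.imread('pics/w7.png')
cv2.imwrite('pics/w7a.png',cv2.resize(a[60:260,200:440],None,fx=3.3,fy=3,interpolation=2)[:, :])
cv2.imwrite('pics/w7a.png',cv2.resize(a[65:250,205:435],None,fx=3.2,fy=3.2,interpolation=2))
b=cv2.imread('pics/w7.png');cv2.imwrite('pics/w7b.png',cv2.resize(b[0:300,110:500],None,fx=2,fy=2,interpolation=2))
```

```text
(no output)
```

View pics/w7a.png

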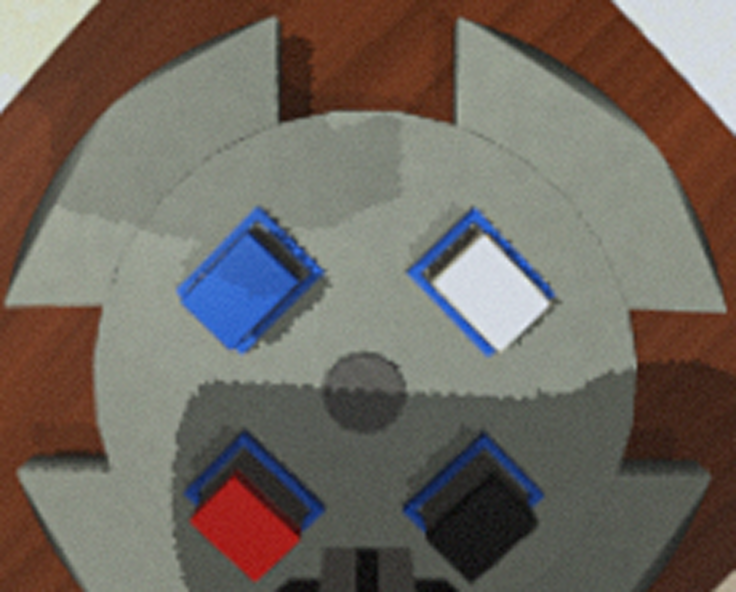

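View pics/w7b.png

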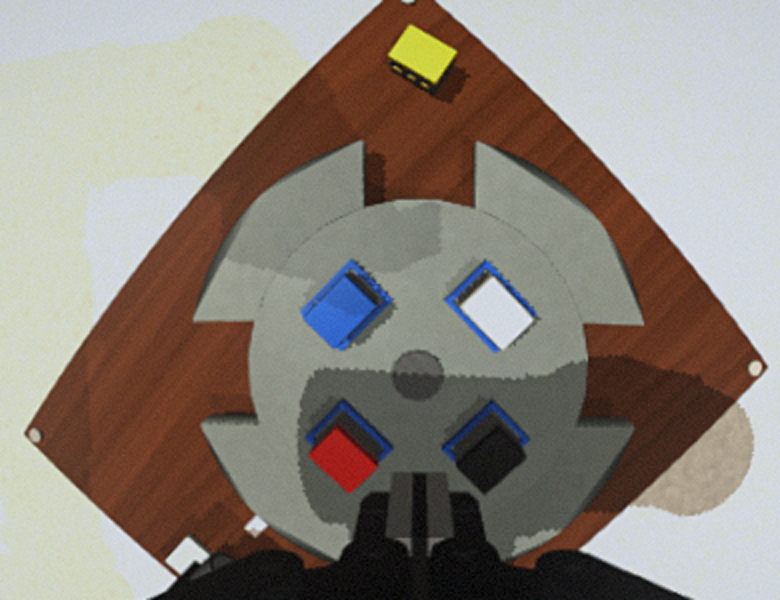

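```bash
cat > m7.py <<'E'
from h import *
from scipy.optimize import least_squares
st=dict(np.load('st7.npz'))
A=lambda x,y:(205+x/3.2,65+y/3.2); B=lambda x,y:(110+x/2,y/2)
W=lambda uv,z:at_z('wrist',uv,z,st)[:2]
scr=[W(B(*p),15) for p in [(35,435),(756,368),(407,0)]]
sight=W(B(257,524),15); hub=W(A(365,392),51)
d=scr[2]-scr[1]; e=scr[2]-scr[0]
print('scr',np.round(scr,1),'sight',sight.round(1),'hub',hub.round(1))
# screws: [0]=(+?): far-left, [1]=right/near... station frame identification
print('dirs',np.degrees(np.arctan2(d[1],d[0])).round(2),np.hypot(*d).round(1),np.degrees(np.arctan2(e[1],e[0])).round(2),np.hypot(*e).round(1))
s=sight-hub;print('sight dir',np.degrees(np.arctan2(s[1],s[0])).round(2))
tips=[W(A(*p),49) for p in [(277,17),(457,17),(7,305),(20,467),(725,311),(709,470)]]
cor=[W(A(*p),49.5) for p in [(277,125),(457,125),(105,305),(632,311),(106,470),(624,470)]]
print('tips',[ (np.degrees(np.arctan2(*(t-hub)[::-1])).round(1)%360,np.hypot(*(t-hub)).round(1)) for t in tips])
# notch wall points all lie at |tangential|=30 from a diagonal
def model(p):
    r=[]
    for t in tips+cor:
        v=t-p[:2];a=np.radians(p[2]);u=np.array([v@[np.cos(a),np.sin(a)],v@[-np.sin(a),np.cos(a)]])
        u=min([u,[u[1],-u[0]],[-u[0],-u[1]],[-u[1],u[0]]],key=lambda w:w[0])  # rotate so x most neg
        # diag frame
        u2=None
        ang=np.degrees(np.arctan2(v[1],v[0]))-p[2]-45
        k=np.round(ang/90);b=np.radians(p[2]+45+90*k)
        tang=v@[-np.sin(b),np.cos(b)];r.append(abs(tang)-p[3])
    return r
def model2(p):
    r=[]
    for t in tips+cor:
        v=t-p[:2];ang=np.degrees(np.arctan2(v[1],v[0]))-p[2]-45
        b=np.radians(p[2]+45+90*np.round(ang/90));r.append(abs(v@[-np.sin(b),np.cos(b)])-p[3])
    return r
f=least_squares(model2,[hub[0],hub[1],157,30]);print('fit centre, red angle mod 90, half-notch',f.x.round(2),np.round(f.fun,1))
nest=[W(A(*p),56) for p in [(260,208),(474,208),(245,432),(484,432)]]
caps=[W(A(*p),84) for p in [(247,290),(493,294),(245,528),(481,527)]]
for n,a in [('caps',caps),('nestcorner',nest)]:
    bl,wh,re,bk=a;v=re-wh;w=bl-bk
    print(n,'red-white dir',np.degrees(np.arctan2(v[1],v[0])).round(2),np.hypot(*v).round(1),'blue-black+90',(np.degrees(np.arctan2(w[1],w[0]))+90).round(2),np.hypot(*w).round(1),'centre',np.mean(a,0).round(1))
E
python3 m7.py
```

```text
scr [[ 437.3  266.6]
 [ 665.4 -180. ]
 [ 786.7  117.4]] sight [442.2  90.3] hub [584.1  30.3]
dirs 67.81 321.2 -23.11 379.9
sight dir 157.1
tips [(np.float64(34.4), np.float64(129.6)), (np.float64(8.1), np.float64(129.9)), (np.float64(97.5), np.float64(129.2)), (np.float64(124.1), np.float64(128.4)), (np.float64(304.7), np.float64(129.5)), (np.float64(278.5), np.float64(128.4))]
fit centre, red angle mod 90, half-notch [584.87  30.62 156.21  29.31] [ 0.3  0.1  0.6  0.   0.  -0.4  0.1  0.3 -0.1 -1.   0.5 -0.6]
caps red-white dir 155.8 107.2 blue-black+90 155.33 104.7 centre [585.2  30.3]
nestcorner red-white dir 156.28 107.1 blue-black+90 156.22 105.9 centre [607.4  39.3]
```

```bash
python3 -m handwheel '[{"dp":[0,0,10],"turn":[0,0,0],"grip":1},{"dp":[0,0,20],"turn":[0,0,0],"grip":1},{"dp":[0,0,25],"turn":[0,0,0],"grip":1},{"dp":[0,0,25],"turn":[0,0,0],"grip":1},{"dp":[0,0,20],"turn":[0,0,0],"grip":1},{"dp":[0,20,15],"turn":[0,0,0],"grip":1},{"dp":[0,30,0],"turn":[0,0,0],"grip":1},{"dp":[0,30,0],"turn":[0,0,0],"grip":1},{"dp":[0,30,0],"turn":[0,0,0],"grip":1},{"dp":[0,20,0],"turn":[0,0,0],"grip":1},{"dp":[0,0,0],"turn":[0,0,0],"grip":1},{"dp":[0,0,0],"turn":[0,0,0],"grip":1}]'; python3 polar.py
```

```text
time: 12.88
position: [633.7, -76.3, 123.6]
ee_rot: [[-0.931, -0.002, 0.366], [-0.366, -0.001, -0.931], [0.003, -1.0, 0.0]]
ft_force: [0.3, -0.2, 1.0]
width: -0.1
radial/tang in tool axes: z 118.5 x -8.5 r 118.9 xang -158.56 12.8833
```

```bash
python3 -m handwheel '[{"dp":[0,10,0],"turn":[0,0,0],"grip":1},{"dp":[0,15,0],"turn":[0,0,0],"grip":1},{"dp":[0,15,0],"turn":[0,0,0],"grip":1},{"dp":[0,15,0],"turn":[0,0,0],"grip":1},{"dp":[0,12,0],"turn":[0,0,0],"grip":1},{"dp":[0,8,0],"turn":[0,0,0],"grip":1},{"dp":[0,5,0],"turn":[0,0,0],"grip":1},{"dp":[-3,0,0],"turn":[0,0,0],"grip":1},{"dp":[-2.5,0,0],"turn":[0,0,0],"grip":1},{"dp":[-2,0,0],"turn":[0,0,0],"grip":1},{"dp":[0,0,0],"turn":[0,0,0],"grip":1},{"dp":[0,0,0],"turn":[0,0,0],"grip":1}]'; python3 polar.py
```

```text
time: 13.88
position: [641.6, -72.0, 44.9]
ee_rot: [[-0.93, 0.001, 0.367], [-0.367, 0.0, -0.93], [-0.001, -1.0, 0.0]]
ft_force: [0.2, -0.2, -0.7]
width: -0.3
radial/tang in tool axes: z 117.4 x -17.6 r 118.7 xang -158.49 13.8833
```

```bash
python3 -m handwheel '[{"dp":[-1,0,0],"turn":[0,0,0],"grip":1},{"dp":[-0.8,0,-0.05],"turn":[0,-0.005,0],"grip":1},{"dp":[-0.8,0,-0.1],"turn":[0,-0.004,0],"grip":1},{"dp":[-0.7,0,-0.1],"turn":[0,-0.004,0],"grip":1},{"dp":[-0.5,0,-0.1],"turn":[0,-0.004,0],"grip":1},{"dp":[-0.3,0,0],"turn":[0,0,0],"grip":1},{"dp":[0,0,0],"turn":[0,0,0],"grip":1},{"dp":[0,0,0],"turn":[0,0,0],"grip":1}]'; python3 polar.py
```

```text
time: 14.55
position: [644.6, -70.3, 44.3]
ee_rot: [[-0.924, -0.0, 0.382], [-0.382, -0.0, -0.924], [0.0, -1.0, -0.0]]
ft_force: [-0.7, -0.4, 0.9]
width: -0.2
radial/tang in tool axes: z 117.3 x -19.0 r 118.8 xang -157.53 14.55
```

```bash
python3 -m handwheel '[{"dp":[-0.4,0,0],"turn":[0,0,0],"grip":1},{"dp":[-0.3,0,0],"turn":[0,0,0],"grip":1},{"dp":[0,0,0],"turn":[0,0,0],"grip":1},{"dp":[0,0,0],"turn":[0,0,0],"grip":1}]'; python3 polar.py
python3 -m handwheel '[{"dp":[3,0,0],"turn":[0,0,0],"grip":1},{"dp":[4,0,0],"turn":[0,0,0],"grip":1},{"dp":[3,0,0],"turn":[0,0,0],"grip":1},{"dp":[0,-10,0],"turn":[0,0,0],"grip":1},{"dp":[0,-15,0],"turn":[0,0,0],"grip":1},{"dp":[0,-20,0],"turn":[0,0,0],"grip":1},{"dp":[0,-25,0],"turn":[0,0,0],"grip":1},{"dp":[0,-30,0],"turn":[0,0,0],"grip":1},{"dp":[0,-30,0],"turn":[0,0,0],"grip":1},{"dp":[0,-30,0],"turn":[0,0,0],"grip":1},{"dp":[0,-30,-15],"turn":[0,0,0],"grip":1},{"dp":[0,-20,-20],"turn":[0,0,0],"grip":1}]'
python3 -m handwheel '[{"dp":[0,0,-25],"turn":[0,0,0],"grip":1},{"dp":[0,0,-25],"turn":[0,0,0],"grip":1},{"dp":[0,0,-20],"turn":[0,0,0],"grip":1},{"dp":[0,0,-10],"turn":[0,0,0],"grip":1},{"dp":[0,0,0],"turn":[0,0,0],"grip":1},{"dp":[0,0,0],"turn":[0,0,0],"grip":1}]'
python3 - <<'E'
from h import *
s=state();f=grab_frame('wrist');save('pics/w8.png',f)
save('pics/w8a.png',f,(205,65,435,250),3.2);save('pics/w8b.png',f,(110,0,500,300),2);save('pics/s8.png',grab_frame('side'),(225,140,445,310),3.5)
np.savez('st8.npz',ee_rot=s['ee_rot'],position=s['position'])
E
```

```text
time: 14.88
position: [645.3, -69.9, 44.2]
ee_rot: [[-0.924, -0.0, 0.382], [-0.382, 0.0, -0.924], [0.0, -1.0, -0.0]]
ft_force: [-0.9, 0.8, 0.6]
width: 0.3
radial/tang in tool axes: z 117.2 x -19.8 r 118.8 xang -157.53 14.8833
time: 15.88
position: [623.3, -42.6, 258.6]
ee_rot: [[-0.925, 0.005, 0.38], [-0.38, -0.001, -0.925], [-0.004, -1.0, 0.002]]
ft_force: [0.4, 0.8, -0.3]
width: 0.2
time: 16.38
position: [592.2, 32.4, 255.0]
ee_rot: [[-0.924, 0.001, 0.383], [-0.383, -0.0, -0.924], [-0.001, -1.0, 0.0]]
ft_force: [-0.1, -0.6, 0.2]
width: -0.1
```

View pics/w8a.png

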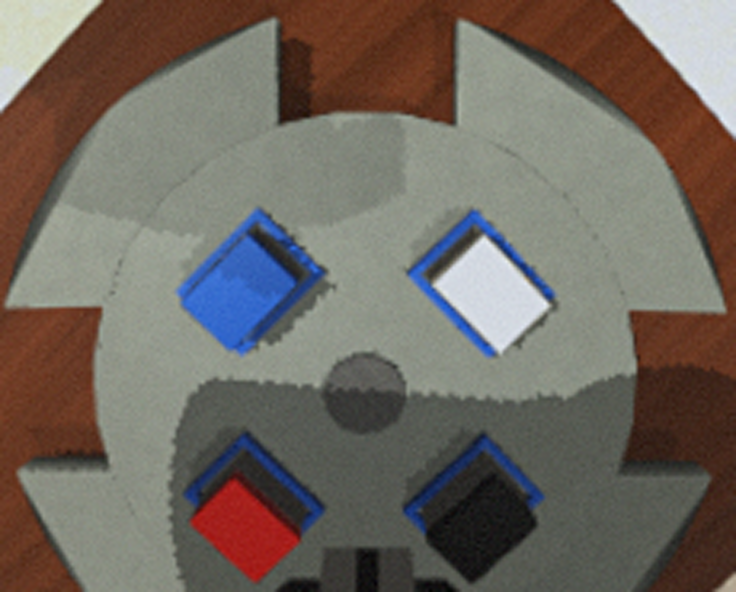

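View pics/w8b.png

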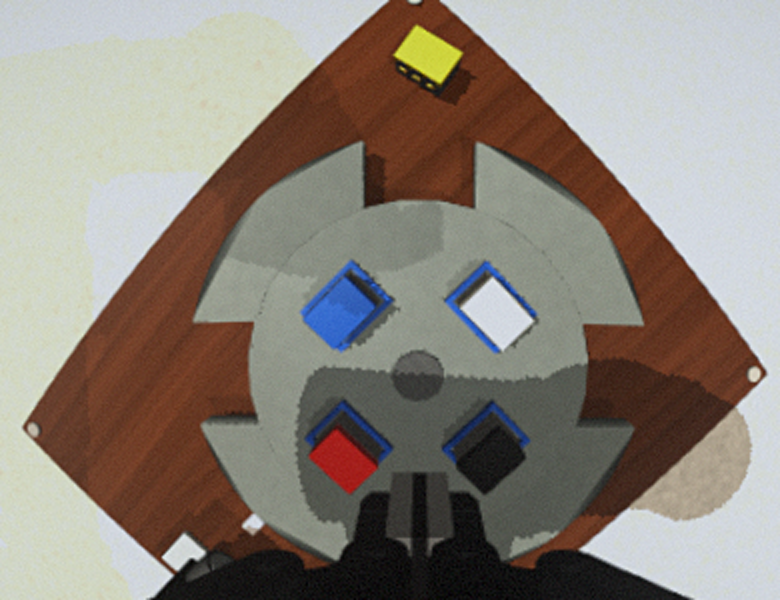

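View pics/s8.png

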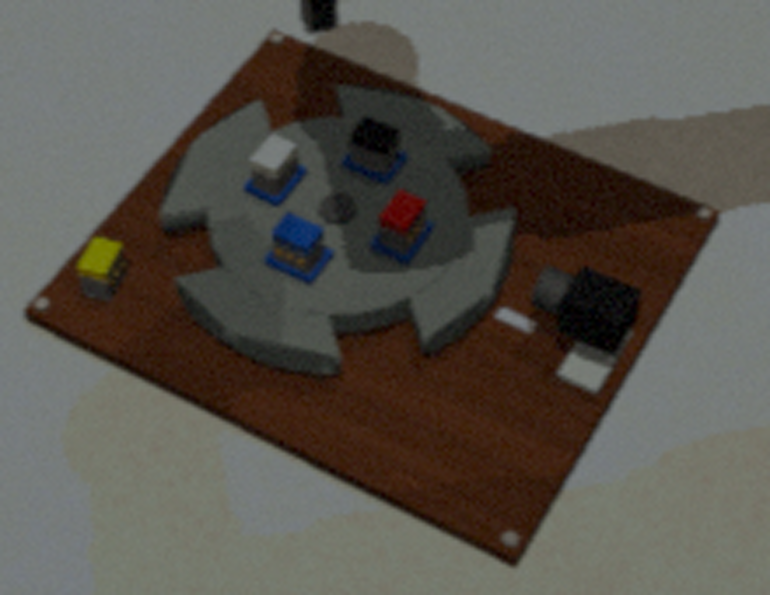

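```bash
sed -e 's/st7/st8/' -e 's/(35,435),(756,368),(407,0)/(33,430),(755,374),(415,0)/' -e 's/B(257,524)/B(253,523)/' m7.py > m8.py; python3 m8.py
python3 -m handwheel '[{"dp":[0,-10,0],"turn":[0,0,0],"grip":1},{"dp":[0,-20,0],"turn":[0,0,0],"grip":1},{"dp":[0,-20,10],"turn":[0,0,0],"grip":1},{"dp":[0,-20,20],"turn":[0,0,0],"grip":1},{"dp":[0,-10,20],"turn":[0,0,0],"grip":1},{"dp":[0,0,20],"turn":[0,0,0],"grip":1},{"dp":[0,0,20],"turn":[0,0,0],"grip":1},{"dp":[0,0,10],"turn":[0,0,0],"grip":1},{"dp":[0,0,0],"turn":[0,0,0],"grip":1},{"dp":[0,0,0],"turn":[0,0,0],"grip":1},{"dp":[0,0,0],"turn":[0,0,0],"grip":1},{"dp":[0,0,0],"turn":[0,0,0],"grip":1}]'
```

```text
scr [[ 436.7  266.6]
 [ 665.4 -179.7]
 [ 787.3  116.7]] sight [441.1  90.8] hub [584.5  30.5]
dirs 67.64 320.5 -23.16 381.3
sight dir 157.18
tips [(np.float64(35.4), np.float64(129.6)), (np.float64(9.1), np.float64(129.9)), (np.float64(98.4), np.float64(129.2)), (np.float64(125.0), np.float64(128.4)), (np.float64(305.6), np.float64(129.5)), (np.float64(279.5), np.float64(128.4))]
fit centre, red angle mod 90, half-notch [585.21  30.8  157.19  29.31] [ 0.3  0.1  0.6  0.   0.  -0.4  0.1  0.3 -0.1 -1.   0.5 -0.6]
caps red-white dir 156.77 107.2 blue-black+90 156.3 104.7 centre [585.5  30.5]
nestcorner red-white dir 157.25 107.0 blue-black+90 157.19 105.9 centre [607.6  39.9]
time: 17.48
position: [630.2, -59.3, 334.6]
ee_rot: [[-0.924, 0.0, 0.383], [-0.383, 0.0, -0.924], [-0.0, -1.0, 0.0]]
ft_force: [-0.6, 0.3, -0.1]
width: 0.3
```

Table 157.2°, sight line 157.2°. Handing in.

```bash
python3 -c "
from rig import *
print(close_job())"
```

```text
the job is handed in; nothing more can be done
None
```

The red block now faces the inspection camera, and I handed the job in at 17.5 s of the 48 s allowed.

- **Pushing:** With the gripper shut, I put the fingertips into a notch on the side away from the camera. I pushed a lobe's side about 75° counter-clockwise, at roughly 14°/s. After looking from above I nudged it about 1° more, backed off and withdrew to a TCP height of 335 mm.
- **Alignment:** The last overhead measurement put the table at 157.2°. The white sight line measured 157.2°, and the board's corner screws gave about 157.2°.
- **Disagreement:** The cap centres alone read 0.4 to 0.9° lower. I put that down to picking pixels on the tall blocks, since the nest corners agreed with the table, reading 157.2°.
- **Blocks and bystanders:** All four blocks stood upright in their nests. The spare yellow-capped block was where it started. The screwdriver and mouse were not near the arm's path, but I made no before-and-after check on them.
- **Forces:** Wrist force readings stayed under about 2 N.
- **Not checked:** I took no picture after the final withdrawal. The last look was just before it, with the fingers already clear of the table.

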